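# Crack the stuck mask case with the lid hook

### The arm

A 6-joint arm with a two-finger parallel gripper is mounted at the origin on the work surface. World frame = base frame: x ahead of the robot, y to its left, z up, the work surface at z = 0. Lengths are in m, angles in rad, forces in N, time in s.
With the tool pointing down it reaches from about 0.4 to 0.825 m from the base axis. Payload 7 kg.
Tool frame: the origin (TCP) lies midway between the tips of the shut fingers; the grasp point (between the pads) lies 19 mm behind it; z points along the fingers, y is the line along which they close (so a half turn about z gives the same grasp; the last joint's range is limited). The gripper opens to 88 mm and grips with 3 to 60 N. Pads are 19 mm wide; open, the fingers measure 130 mm over their backs; the gripper's body (78 mm by 193 mm) begins 47 mm behind the grasp point.
Start: joints at [-1.041, 0.359, 0.012, 0, -1.224, -0.288], TCP at [0.162, -0.655, 0.227] pointing down, gripper open.
Joint ranges: [-3.07, 3.07], [-1.43, 2.12], [-1.02, 1.25], [-3.03, 1.67], [-3.05, -0], [-3.03, 3.03]. Speed limits (rad/s): [2.39, 2.39, 3.01, 3.14, 3.14, 3.14].

### API

Orientations are given as [roll, pitch, yaw] about the fixed x, y, z axes, in that order (R = Rz(yaw) Ry(pitch) Rx(roll)).
In Python, from station import robot gives the robot as it stands.
- The arm moves only by the tool play_rows, never from a script. Its arguments are lists of equal length, an entry for each row: "offset": the shift along the tool's x, y, z in units of 30 mm (1.0 is 30 mm), a list of three; "turn": the turn, a rotation vector about the tool's x, y, z in units of 5 degrees (1.0 is 5 degrees), a list of three; "jaw": the closure in counts, from 0 (fully open) to 255 (shut). In form: {"offset": [[tx, ty, tz], ...], "turn": [[rx, ry, rz], ...], "jaw": [jaw, ...]}. A call has 1 to 5 rows; each row is the pose to reach, as a shift and turn from the pose commanded when the call began, along the tool's axes at that moment; what a row does not reach only later rows make up. A row lasts 1/12 s, in which the tool goes at most 41.7 mm and 7.16 degrees, less where a joint would pass 70% of its speed; a pose out of reach is approached as far as the arm can. A call with a gripper value outside its range is refused whole. The fingers move at their own pace and stop on an object; the grip force is fixed at half the most. Time passes only in rows, so rows that repeat a pose let the fingers close. It gives the time, the measured TCP pose, the force, the opening and the grip force at its end, in the units of the state.
- robot.read_state(): the state, without advancing time (a new reading comes with each control period).
- robot.grab_frame(name): name is "scene" or "top"; returns the picture (420x560x3 uint8, blue, green, red); there is no depth.
- robot.camera_info(name): a dict with "K" (3x3 intrinsics, pixels), "R" (3x3) and "t" (3): a world point X has camera coordinates R X + t. Camera axes: x right, y down, z forward; pixel columns grow to the right and rows downward; lengths in m; the calibration is good to about 2 mm. A picture is of the moment at which its call begins. camera_info takes no time and is no camera call.
- robot.sign_off(): hands the job in; it is judged then, once.
Trained networks look in the newest picture that a camera, given by its name, has taken for a name from the list of things; names that differ only in an ending like _2 or _b are one class to them, and where a whole thing is asked for, a point or a joint stands for the part that bears it (a point fixed in the world has none). Each returns a list of dicts, best first, with "confidence" (0 to 1); they miss things now and then, are a little off and sometimes report something else, mostly with a low value. They report only what shows in the picture. A call takes as long as a camera call. They do not tell look-alikes from the thing itself.
- robot.trace(label, camera): "pixels" (420x560 bool, what is visible of it) and "extent" ([left, top, width, height] in pixels, round what is visible of it).
The state is a dict: "time": time; "q": joint angles; "qd": joint speeds; "tau": joint torques, N m; "tcp_pos": TCP position; "tool_rot": TCP orientation; "contact_force": force on the tool from outside, world axes, zero at the start; "moment": the same for the moment, N m; "finger_gap": opening from 0.0 (shut) to 1.0 (fully open); "gripper_force": force on a finger pad.
Only numpy, scipy, OpenCV 4.12 (cv2) and the standard library are available. Lean on these libraries where they do the work, as an engineer would, in place of code of your own. Each camera call takes 0.05 s, during which the arm holds its last target. There are 200 camera calls.

### The job

The lid of the orange-topped mask case has stuck to its rubber seal. Lift the yellow-handled lid hook up and off its fork stand, catch the steel bar at the front of the lid from below with its toe, and pull up until the seal lets go, without touching the lid with the gripper or arm and without flinging it far open. Finish holding the hook so that the lid hangs on it still, with a gap of about 40 mm at its front edge; leave the other things where they are.

Things in the scene. Friction and masses are not known exactly. Their poses are not given: they have to be found in the camera images.
- hook_grip (a point): centre of the yellow grip, 26 x 26 x 55 mm high, of the loose lid hook (0.25 kg) hanging upright on the stand; z up, x the way the toe points. Under the grip a collar, 30 (x) x 50 (y) x 8 mm, rests across the prongs; below it a 9 mm shaft, cranked 16 mm back (-x), goes down to the toe. Mass centre: about 55 mm below this point.
- hook_toe (a point): where the bar should lie on the hook's toe: top of the 9 mm thick level toe, 136 mm below hook_grip, same axes. The shaft's face is 11.5 mm behind it (-x); the upturned end spans 13.5 to 22.5 mm ahead (+x) and stands 8 mm above it; the toe's underside is 9 mm below it.
- stand_fork (a point): fixed fork stand: where the hook hangs, between the prongs at their top face (height 154 mm); x points from open mouth to post. Prongs: 8 mm bars along x, 26 mm apart, ending 34 mm towards -x, the ends turned up 12 mm above the top face. Post 45 to 63 mm to +x, no taller than the prongs. Base 110 x 100 mm. Lift the hook 20 to 30 mm, then draw it out to -x.
- lid_bar (a point): middle of the steel pull bar on the lid: 8 mm thick, 90 mm long along its y axis, 34 mm in front (-x) of the lid's front edge and joined to it by an 8 mm bar at each end. x points from the bar to the hinge (away from the robot), z up when shut (height 110 mm). The space under and in front of the bar is free; the case's front wall (ribs included) begins 33 mm behind the bar (+x).
- lid_hinge (a point): middle of the hinge line at the back of the fixed case, 100 mm above the table (lid's underside); same axes as lid_bar; the lid turns up about its y axis. The bar lies 274 mm from it, the lid's front edge 240 mm. Case 235 x 255 x 100 mm, lid 240 x 260 x 20 mm.
- lid (a joint): opening of the lid in rad, 0 shut, positive open; the gap at the front edge is 240 mm x sin(value), so 40 mm is 0.17. A pull of about 12 to 20 N at the bar is needed to break the seal, which lets go within the first 10 mm; then the lid springs to about 0.05 and from there on only its weight (about 2 N at the bar) is felt. Let go, it falls back to about 0.05.
- radio: bystander, leave it: teal workshop radio, 70 x 120 x 150 mm with a carrying bow on top
- filter_a: bystander, leave it: green screw filter canister, 104 mm across, 78 mm high
- filter_b: bystander, leave it: silver screw filter canister, 104 mm across, 78 mm high
- cleaner: bystander, leave it: white bottle of cleaner, 68 mm across, 190 mm high
- mug: bystander, leave it: blue mug, 80 mm across, 90 mm high
- torch: bystander, leave it: black hand torch with a neon head, 180 mm long, lying
- wrench: bystander, leave it: open spanner lying flat
- mask: bystander, leave it: black breathing mask lying face up, 156 mm across, 90 mm high
There are look-alikes about, which are no part of the job. What is shaped like the part that bears stand_fork but brown or purple is not meant.

How it is judged:
By the outcome, as a careful person would: the job done as asked, in the order asked, and still so for the second after the job is handed in, while the arm keeps its last pose, push and grip.
It also fails if it takes over 51 s, if anything falls off the work surface, if the arm or the gripper's body presses on something with over 40 N, if the wrist force passes 120 N, or if a joint passes its speed limit or range.

## Working session

There is one attempt and no reset: what is moved stays moved. The work goes in short steps, Python scripts to look and compute and a tool call to move; the robot and the scene stay as the last step left them, time stands still between calls to the robot, and variables do not carry over. Pictures are saved under pics/ and viewed, at most 10 in all, crops included, and the job is handed in when it is done.

Besides the shell and the picture viewer there is one more tool, called as name(argument=value, ...), one argument or row to a line, values as JSON. play_rows: Moves the arm, as the interface text tells. Its arguments: {"type":"object","properties":{"offset":{"type":"array","items":{"type":"array","items":{"type":"number"}}},"turn":{"type":"array","items":{"type":"array","items":{"type":"number"}}},"jaw":{"type":"array","items":{"type":"number"}}},"required":["offset","turn","jaw"]}

```bash
mkdir -p pics; ls
python3 - <<'E'
from station import robot
import cv2,numpy as np
for c in ("scene","top"):
    cv2.imwrite(f"pics/{c}0.png",robot.grab_frame(c))
    i=robot.camera_info(c);R,t=np.array(i["R"]),np.array(i["t"]);print(c,np.round(i["K"],1).tolist(),np.round(-R.T@t,3),np.round(R,3).tolist())
    for l in ("hook_grip","stand_fork","lid_bar","lid"):
        for d in robot.trace(l,c)[:4]: print(l,round(d["confidence"],2),d["extent"])
s=robot.read_state();print({k:np.round(s[k],3).tolist() for k in("time","tcp_pos","tool_rot","contact_force","finger_gap")})
E
```

```text
pics
scene [[442.6, 0.0, 272.2], [0.0, 442.6, 212.9], [0.0, 0.0, 1.0]] [ 1.565 -0.739  1.134] [[0.536, 0.844, 0.007], [0.537, -0.334, -0.775], [-0.652, 0.419, -0.632]]
hook_grip 0.7 [192.0, 210.2, 18.0, 32.9]
stand_fork 0.86 [137.1, 195.2, 40.7, 40.9]
stand_fork 0.69 [113.0, 264.1, 48.1, 66.6]
stand_fork 0.58 [340.5, 165.7, 41.7, 18.6]
stand_fork 0.56 [186.4, 222.8, 40.3, 53.6]
lid_bar 0.57 [250.6, 198.5, 101.5, 67.0]
lid 0.74 [367.2, 213.5, 23.2, 32.8]
lid 0.62 [253.6, 196.5, 99.1, 63.7]
top [[500.2, 0.0, 279.0], [0.0, 500.2, 217.8], [0.0, 0.0, 1.0]] [ 0.361 -0.077  1.533] [[-0.011, -1.0, -0.022], [-0.992, 0.013, -0.125], [0.125, 0.02, -0.992]]
hook_grip 0.56 [375.1, 227.9, 20.8, 17.6]
stand_fork 0.92 [441.0, 181.7, 51.1, 42.7]
stand_fork 0.67 [351.8, 212.5, 41.7, 43.7]
stand_fork 0.58 [381.5, 296.9, 47.2, 48.0]
lid_bar 0.81 [220.4, 142.0, 100.0, 100.8]
lid 0.77 [218.1, 139.4, 98.2, 105.0]
lid 0.63 [325.3, 257.6, 41.9, 55.8]
lid 0.4 [96.3, 181.5, 41.0, 35.7]
lid 0.34 [385.2, 254.9, 46.3, 28.4]
{'time': 0.5, 'tcp_pos': [0.162, -0.655, 0.227], 'tool_rot': [-3.142, 0.0, -2.9], 'contact_force': [0.565, 0.763, -0.443], 'finger_gap': 1.001}
```

View pics/scene0.png

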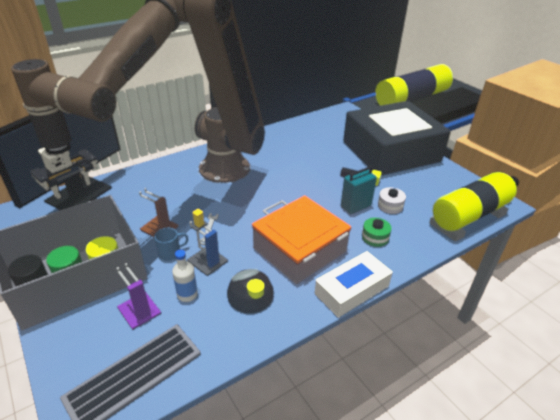

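View pics/top0.png

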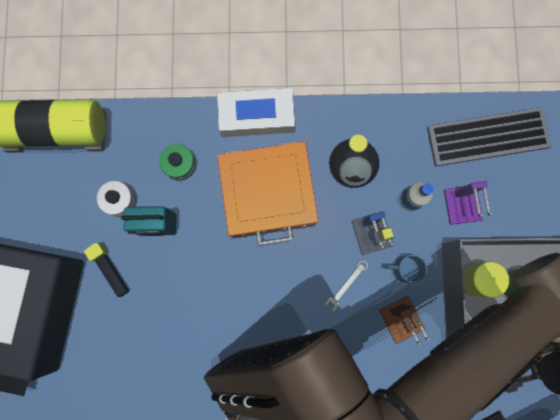

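The scene picture shows a shut orange-lidded case at (300,230). There are three fork stands: brown (157,213), purple (138,300), and blue/grey (210,245) with the yellow grip at (199,218). In the top view they are at (405,318), (467,203) and (374,232). The blue/grey one fits: it is neither brown nor purple, and it carries the yellow hook. I'll confirm that in one enlarged crop.

Run:
```python
import cv2,numpy as np
a=cv2.imread("pics/scene0.png")[195:285,170:240];b=cv2.imread("pics/top0.png")[195:265,340:410];c=cv2.imread("pics/top0.png")[215:255,245:305]
f=lambda im,w,h:cv2.resize(im,(w,h),interpolation=cv2.INTER_CUBIC)
o=np.zeros((600,800,3),np.uint8)
o[:450,:350]=f(a,350,450);o[:350,400:750]=f(b,350,350);o[360:600,400:760]=f(c,360,240)
cv2.imwrite("pics/crop1.png",o)
```

```text
(no output)
```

View pics/crop1.png

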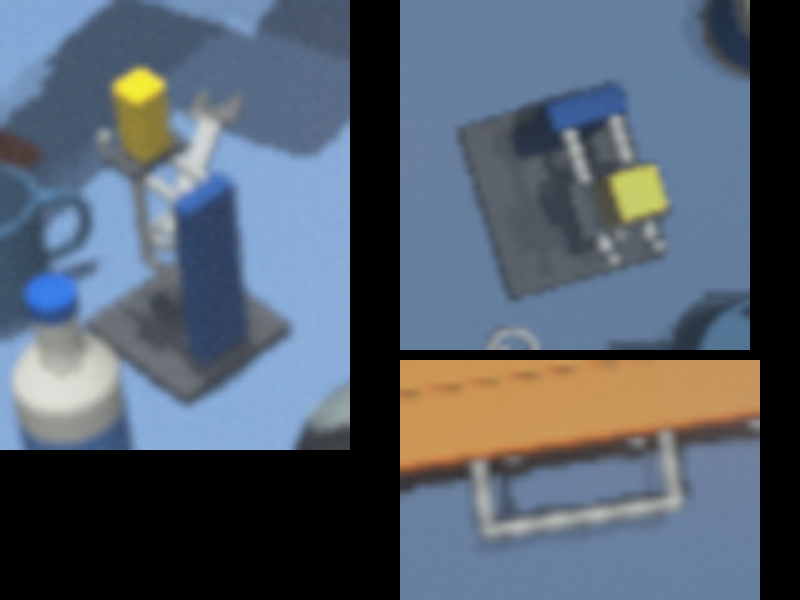

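The crop confirms it: the yellow grip with its collar sits on the prongs of the blue-posted stand on the grey base. The pull bar is at about (260–292, 238–243) in the top view. Next I'll measure.

```bash
cat > h.py <<'E'
from station import robot
import cv2,numpy as np
def cam(c):
    i=robot.camera_info(c);return np.array(i["K"]),np.array(i["R"]),np.array(i["t"])
def ray(c,uv,z):
    K,R,t=cam(c);d=R.T@np.linalg.inv(K)@np.array([uv[0],uv[1],1]);o=-R.T@t
    return o+d*(z-o[2])/d[2]
def proj(c,X):
    K,R,t=cam(c);p=(K@(R@np.atleast_2d(X).T+t[:,None])).T;return p[:,:2]/p[:,2:]
def seg(img,lo,hi,box):
    h=cv2.cvtColor(img,cv2.COLOR_BGR2HSV);m=cv2.inRange(h,lo,hi);k=np.zeros_like(m);x,y,w,hh=box;k[y:y+hh,x:x+w]=m[y:y+hh,x:x+w]
    n,l,s,ce=cv2.connectedComponentsWithStats(k);j=1+np.argmax(s[1:,4]);return (l==j).astype(np.uint8),ce[j]
E
python3 - <<'E'
from h import *
T=cv2.imread("pics/top0.png");S=cv2.imread("pics/scene0.png")
m,c=seg(T,(22,110,110),(35,255,255),(370,220,35,30));print("gripTop",c,m.sum(),ray("top",c,.217))
m,c=seg(S,(22,150,200),(35,255,255),(185,205,30,20));print("scene bright yellow top",c,m.sum(),ray("scene",c,.217))
m,c=seg(S,(20,120,60),(35,255,255),(185,200,30,50));print("scene whole grip",c,m.sum(), cv2.boundingRect(m))
m,c=seg(T,(105,140,40),(125,255,220),(365,205,25,25));print("post",c,m.sum(),ray("top",c,.150),cv2.minAreaRect(np.argwhere(m)[:,::-1].astype(np.float32)))
for n,I,b in(("top",T,(205,125,125,125)),("scene",S,(245,190,115,90))):
    m,c=seg(I,(3,150,120) if n=="top" else (3,150,190),(20,255,255),b)
    h=cv2.convexHull(np.argwhere(m)[:,::-1].astype(np.int32));
    q=cv2.approxPolyN(h,4).reshape(-1,2) if hasattr(cv2,"approxPolyN") else h
    W=np.array([ray(n,p,.12)[:2] for p in q]);print(n,q.tolist(),np.round(W,4).tolist(),np.round(np.linalg.norm(W-np.roll(W,-1,0),axis=1),3))
for uv in((260,243),(292,238.3)):print("bar",ray("top",uv,.110))
E
```

```text
gripTop [386.86419753 233.09876543] 81 [ 0.48255774 -0.33358783  0.217     ]
scene bright yellow top [197.21052632 211.84210526] 38 [ 0.48586479 -0.33765592  0.217     ]
scene whole grip [197.91366906 217.07913669] 139 (193, 209, 10, 18)
post [376.48148148 216.24691358] 81 [ 0.53606074 -0.31970244  0.15      ] ((376.6131896972656, 216.396240234375), (5.7691426277160645, 14.972299575805664), 74.05460357666016)
top [[229, 234], [218, 155], [304, 142], [313, 195]] [[0.4946, 0.0943], [0.7251, 0.1268], [0.7597, -0.1232], [0.6035, -0.1463]] [0.233 0.252 0.158 0.264]
scene [[297, 261], [251, 224], [304, 196], [351, 227]] [[0.768, -0.1307], [0.5333, -0.1638], [0.4988, 0.0896], [0.732, 0.1243]] [0.237 0.256 0.236 0.258]
bar [0.46862311 0.0068751  0.11      ]
bar [ 0.48093314 -0.08455677  0.11      ]
```

Run:
```python
from h import *
from scipy.ndimage import map_coordinates as mc
T=cv2.imread("pics/top0.png").astype(float);S=cv2.imread("pics/scene0.png").astype(float)
g=np.array([.484,-.335,.1895]);y=.267;ax=np.array([np.cos(y),np.sin(y),0])
for s in(1,-1): print("shaft",s,[((p-[170,195])*5).round().tolist() for p in proj("scene",np.array([g-16e-3*s*ax-[0,0,d] for d in(.05,.09,.13)]))],"toe end",((proj("scene",[g+18e-3*s*ax-[0,0,.132]])-[170,195])*5).round())
y=.143;ax=np.array([np.cos(y),np.sin(y)]);ay=np.array([-ax[1],ax[0]]);b0=np.array([.478,-.0405])
u=np.arange(-.02,.0305,.001);v=np.linspace(-.035,.035,60)
for n,I in(("top",T),("scene",S)):
    sat=I.max(2)-I.min(2)   # steel = low saturation
    pr=[]
    for a in u:
        p=proj(n,np.array([[*(b0+a*ax+b*ay),.112] for b in v]));pr.append(mc(sat,[p[:,1],p[:,0]],order=1).mean())
    print(n,np.round(pr).astype(int).tolist(),"min at",u[np.argmin(pr[:35])])
    # along y: arms between bar and lid, 15 mm behind
    v2=np.arange(-.065,.066,.001);pr=[]
    for b in v2:
        p=proj(n,np.array([[*(b0+(a)*ax+b*ay),.112] for a in np.linspace(.008,.024,9)]));pr.append(mc(sat,[p[:,1],p[:,0]],order=1).mean())
    pr=np.array(pr);print(" arms",v2[:65][np.argmin(pr[:65])],v2[66:][np.argmin(pr[66:])])
```

```text
shaft 1 [[135.0, 159.0], [140.0, 203.0], [146.0, 245.0]] toe end [[178. 270.]]
shaft -1 [[165.0, 181.0], [171.0, 224.0], [176.0, 266.0]] toe end [[144. 246.]]
top [54, 54, 54, 54, 53, 53, 52, 50, 48, 46, 42, 38, 32, 24, 17, 11, 7, 5, 5, 5, 7, 12, 20, 28, 35, 42, 46, 48, 49, 49, 49, 50, 49, 49, 49, 49, 49, 48, 47, 44, 41, 35, 28, 19, 12, 7, 6, 8, 13, 21, 35] min at -0.0019999999999999844
 arms -0.03999999999999998 0.0510000000000001
scene [73, 72, 72, 71, 70, 69, 68, 65, 62, 58, 54, 49, 44, 38, 33, 28, 24, 21, 18, 17, 17, 19, 22, 26, 30, 36, 41, 47, 52, 56, 60, 63, 65, 66, 67, 66, 65, 62, 58, 52, 47, 42, 39, 40, 45, 55, 68, 83, 99, 115, 130] min at -0.0009999999999999835
 arms -0.04199999999999998 0.0470000000000001
```

Shaft and toe match the toe pointing the same way as the stand's +x (yaw ≈0.267). I take hook_grip ≈ (0.4835, −0.3345, 0.19) and lid_bar ≈ (0.476, −0.037, 0.11) with yaw 0.143. Moving now.

play_rows(
  offset=[
    [-1, 0.6, -1.1],
    [-2.2, 1.3, -1.1],
    [-3.4, 2.0, -1.1],
    [-4.6, 2.7, -1.1],
    [-5.7, 3.4, -1.1],
  ],
  turn=[
    [0, 0, 0],
    [0, 0, 0],
    [0, 0, -0.29],
    [0, 0, -0.29],
    [0, 0, -0.29],
  ],
  jaw=[0, 0, 0, 0, 0],
)

```text
time: 0.92
tcp_pos: [0.3026, -0.5158, 0.2599]
tool_rot: [-3.141, 0.0, -2.875]
contact_force: [0.9, -0.7, 0.4]
finger_gap: 1.004
gripper_force: 0.0
```

```bash
cat > go.py <<'E'
import sys
from station import robot
import numpy as np
from scipy.spatial.transform import Rotation as Ro
def go(p,yaw):
    s=robot.read_state();R=Ro.from_euler("xyz",s["tool_rot"]);Rt=Ro.from_euler("xyz",[np.pi,0,yaw])
    print("t",round(s["time"],2),"pos",np.round(s["tcp_pos"],4),"rot",np.round(s["tool_rot"],3),"F",np.round(s["contact_force"],1),"gap",round(s["finger_gap"],3),"gf",np.round(s["gripper_force"],1))
    print("offset",np.round(R.inv().apply(np.array(p)-s["tcp_pos"])/.03,2),"turn",np.round(np.degrees((R.inv()*Rt).as_rotvec())/5,2))
a=list(map(float,sys.argv[1:]));go(a[:3],a[3])
E
python3 go.py .4835 -.3345 .26 -2.875
```

```text
t 0.92 pos [ 0.3026 -0.5158  0.2599] rot [-3.141  0.    -2.875] F [ 0.9 -0.7  0.4] gap 1.004 gf 0.0
offset [-7.41  4.24 -0.  ] turn [-0.01  0.01  0.  ]
```

play_rows(
  offset=[
    [-1.2, 0.69, 0],
    [-2.4, 1.38, 0],
    [-3.6, 2.06, 0],
    [-4.8, 2.75, 0],
    [-6.0, 3.43, 0],
  ],
  turn=[
    [0, 0, 0],
    [0, 0, 0],
    [0, 0, 0],
    [0, 0, 0],
    [0, 0, 0],
  ],
  jaw=[0, 0, 0, 0, 0],
)

```text
time: 1.33
tcp_pos: [0.4492, -0.3685, 0.26]
tool_rot: [-3.141, 0.001, -2.874]
contact_force: [0.4, -1.1, -0.7]
finger_gap: 0.998
gripper_force: 0.0
```

play_rows(
  offset=[
    [-1.0, 0.6, 0],
    [-1.37, 0.79, 0],
    [-1.37, 0.79, 0],
    [-1.37, 0.79, 0],
  ],
  turn=[
    [0, 0, 0],
    [0, 0, 0],
    [0, 0, 0],
    [0, 0, 0],
  ],
  jaw=[0, 0, 0, 0],
)

```text
time: 1.67
tcp_pos: [0.4817, -0.3361, 0.2595]
tool_rot: [3.141, -0.0, -2.873]
contact_force: [-0.7, 0.1, -0.3]
finger_gap: 0.999
gripper_force: 0.0
```

```bash
python3 go.py .4835 -.3345 .172 -2.875
python3 - <<'E'
from h import *
S=robot.grab_frame("scene");T=robot.grab_frame("top")
f=lambda im,w,h:cv2.resize(im,(w,h),interpolation=cv2.INTER_CUBIC)
o=np.zeros((600,800,3),np.uint8);o[:600,:400]=f(S[150:300,150:250],400,600);o[:400,400:]=f(T[190:290,330:430],400,400)
cv2.imwrite("pics/c2.png",o)
E
```

```text
t 1.67 pos [ 0.4817 -0.3361  0.2595] rot [ 3.141 -0.    -2.873] F [-0.7  0.1 -0.3] gap 0.999 gf 0.0
offset [-0.07  0.04  2.92] turn [ 0.   -0.    0.03]
```

View pics/c2.png

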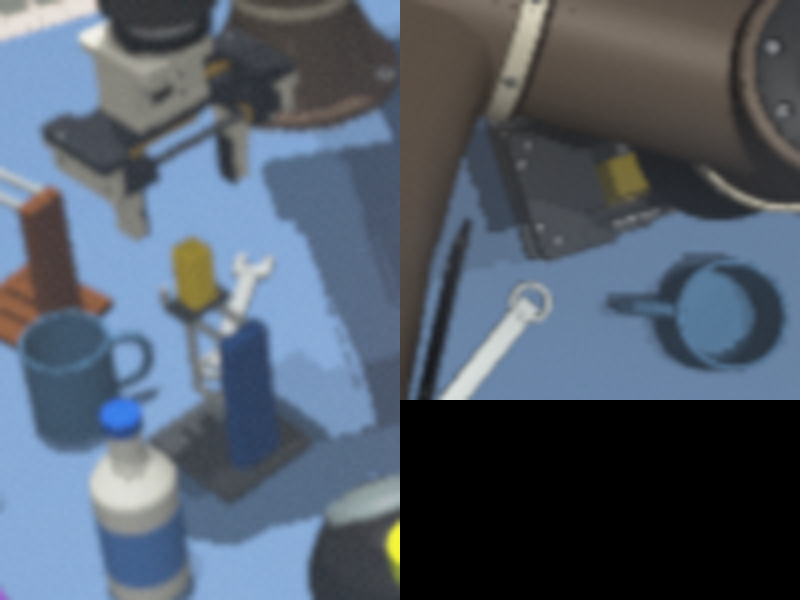

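Run:
```python
from h import *
s=robot.read_state();R=cv2.Rodrigues(np.array([np.pi,0,0]))[0]
p=np.array(s["tcp_pos"]);y=s["tool_rot"][2];ay=np.array([np.sin(y),-np.cos(y),0])
q=np.array([p,p+.05*ay,p-.05*ay]);print("scene crop",((proj("scene",q)-[150,150])*4).round(),"top crop",((proj("top",q)-[330,190])*4+[400,0]).round())
print("grip scene",((proj("scene",[[.4835,-.3345,.217]])-[150,150])*4).round())
S=robot.grab_frame("scene");m,c=seg(S,(20,120,60),(35,255,255),(185,200,30,50));print(c,cv2.boundingRect(m),proj("scene",[[.4835,-.3345,.1895]]))
T=robot.grab_frame("top");m,c=seg(T,(20,90,60),(35,255,255),(370,220,35,30));print(c,m.sum())
cv2.imwrite("pics/top3.png",T)
```

```text
scene crop [[181. 203.]
 [228. 176.]
 [133. 231.]] top crop [[646. 169.]
 [571. 190.]
 [721. 147.]]
grip scene [[191. 245.]]
[198.0990991  218.33333333] (194, 211, 10, 16) [[198.60438396 217.56279508]]
[386.    233.375] 80
```

View pics/top3.png

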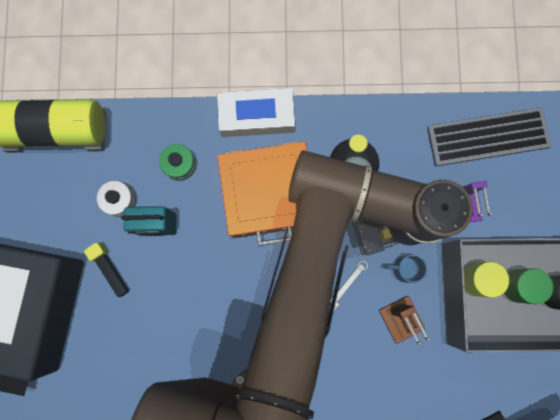

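The projected TCP and grip agree with the scene picture to about 1 px: tips at (195,201), grip at (198,218). Descending.

play_rows(
  offset=[
    [-0.05, 0.03, 1.0],
    [-0.05, 0.03, 2.0],
    [-0.05, 0.03, 2.6],
    [-0.05, 0.03, 2.9],
    [-0.05, 0.03, 2.9],
  ],
  turn=[
    [0, 0, 0],
    [0, 0, 0],
    [0, 0, 0],
    [0, 0, 0],
    [0, 0, 0],
  ],
  jaw=[0, 0, 0, 0, 0],
)

```text
time: 2.28
tcp_pos: [0.481, -0.3356, 0.1706]
tool_rot: [3.14, -0.003, -2.876]
contact_force: [-0.2, 0.2, 0.2]
finger_gap: 1.0
gripper_force: 0.0
```

```bash
python3 go.py .4835 -.3345 .172 -2.875
python3 - <<'E'
from h import *
S=robot.grab_frame("scene")
cv2.imwrite("pics/c4.png",cv2.resize(S[150:270,140:260],(600,600),interpolation=cv2.INTER_CUBIC))
E
```

```text
t 2.28 pos [ 0.481  -0.3356  0.1706] rot [ 3.140e+00 -3.000e-03 -2.876e+00] F [-0.2  0.2  0.2] gap 1.0 gf 0.0
offset [-0.09  0.02 -0.05] turn [ 0.02 -0.03 -0.01]
```

View pics/c4.png

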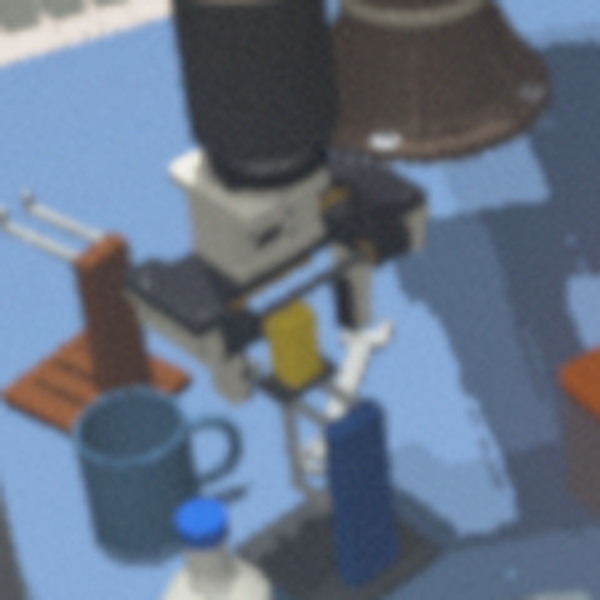

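The grip (crop 293,345) stands between the two fingers (crop 230,365 and 352,300), and the pads are clear of the collar. Closing.

play_rows(
  offset=[
    [-0.07, 0.0, 0],
    [-0.07, 0.0, 0],
    [-0.07, 0.0, 0],
    [-0.07, 0.0, 0],
    [-0.07, 0.0, 0],
  ],
  turn=[
    [0, 0, 0],
    [0, 0, 0],
    [0, 0, 0],
    [0, 0, 0],
    [0, 0, 0],
  ],
  jaw=[0, 120, 255, 255, 255],
)

```text
time: 2.75
tcp_pos: [0.4849, -0.3348, 0.1732]
tool_rot: [-3.141, 0.001, -2.874]
contact_force: [1.0, 0.7, -0.5]
finger_gap: 0.763
gripper_force: 0.0
```

play_rows(
  offset=[
    [0, 0, 0],
    [0, 0, 0],
    [0, 0, 0],
    [0, 0, 0],
    [0, 0, 0],
  ],
  turn=[
    [0, 0, 0],
    [0, 0, 0],
    [0, 0, 0],
    [0, 0, 0],
    [0, 0, 0],
  ],
  jaw=[255, 255, 255, 255, 255],
)

```text
time: 3.17
tcp_pos: [0.4846, -0.3347, 0.1725]
tool_rot: [3.142, -0.0, -2.874]
contact_force: [-0.3, -0.5, -0.3]
finger_gap: 0.381
gripper_force: 0.0
```

play_rows(
  offset=[
    [0, 0, 0],
    [0, 0, 0],
    [0, 0, 0],
    [0, 0, 0],
    [0, 0, 0],
  ],
  turn=[
    [0, 0, 0],
    [0, 0, 0],
    [0, 0, 0],
    [0, 0, 0],
    [0, 0, 0],
  ],
  jaw=[255, 255, 255, 255, 255],
)

```text
time: 3.58
tcp_pos: [0.4847, -0.3349, 0.1726]
tool_rot: [-3.141, 0.0, -2.874]
contact_force: [1.5, -1.2, 0.5]
finger_gap: 0.297
gripper_force: 30.0
```

Gripped: 26 mm opening, 30 N. Lift 27 mm, then draw it out.

play_rows(
  offset=[
    [0, 0, -0.2],
    [0, 0, -0.4],
    [0, 0, -0.6],
    [0, 0, -0.8],
    [0, 0, -0.9],
  ],
  turn=[
    [0, 0, 0],
    [0, 0, 0],
    [0, 0, 0],
    [0, 0, 0],
    [0, 0, 0],
  ],
  jaw=[255, 255, 255, 255, 255],
)

```text
time: 4.0
tcp_pos: [0.485, -0.3349, 0.2009]
tool_rot: [-3.141, 0.001, -2.874]
contact_force: [0.4, 0.6, -1.9]
finger_gap: 0.294
gripper_force: 30.0
```

play_rows(
  offset=[
    [0.3, 0, 0],
    [0.8, 0, 0],
    [1.3, 0, 0],
    [1.8, 0, 0],
    [2.3, 0, 0],
  ],
  turn=[
    [0, 0, 0],
    [0, 0, 0],
    [0, 0, 0],
    [0, 0, 0],
    [0, 0, 0],
  ],
  jaw=[255, 255, 255, 255, 255],
)

```text
time: 4.42
tcp_pos: [0.4158, -0.3533, 0.1994]
tool_rot: [3.141, -0.0, -2.875]
contact_force: [-0.3, -1.1, -2.5]
finger_gap: 0.295
gripper_force: 30.0
```

```bash
python3 go.py .44 -.34 .25 -2.9986
```

```text
t 4.42 pos [ 0.4158 -0.3533  0.1994] rot [ 3.141 -0.    -2.875] F [-0.3 -1.1 -2.5] gap 0.295 gf 30.0
offset [-0.89  0.22 -1.69] turn [ 0.   -0.01  1.42]
```

play_rows(
  offset=[
    [0, 0, -0.8],
    [0, 0, -1.6],
    [0, 0, -2.4],
    [0, 0.6, -3.0],
    [0, 1.6, -3.0],
  ],
  turn=[
    [0, 0, 0],
    [0, 0, 0],
    [0, 0, 0],
    [0, 0, 0.7],
    [0, 0, 1.42],
  ],
  jaw=[255, 255, 255, 255, 255],
)

```text
time: 4.83
tcp_pos: [0.406, -0.3091, 0.2931]
tool_rot: [-3.138, 0.004, -3.003]
contact_force: [2.0, 1.3, -1.2]
finger_gap: 0.298
gripper_force: 30.0
```

```bash
python3 go.py .4265 -.0438 .29 -2.9986
```

```text
t 4.83 pos [ 0.406  -0.3091  0.2931] rot [-3.138  0.004 -3.003] F [ 2.   1.3 -1.2] gap 0.298 gf 30.0
offset [-1.9   8.66  0.08] turn [-0.05  0.04 -0.05]
```

play_rows(
  offset=[
    [-0.2, 0.9, 0],
    [-0.4, 1.9, 0],
    [-0.6, 2.9, 0],
    [-0.9, 3.9, 0],
    [-1.1, 4.9, 0],
  ],
  turn=[
    [0, 0, 0],
    [0, 0, 0],
    [0, 0, 0],
    [0, 0, 0],
    [0, 0, 0],
  ],
  jaw=[255, 255, 255, 255, 255],
)

```text
time: 5.25
tcp_pos: [0.416, -0.1559, 0.2896]
tool_rot: [-3.142, 0.001, -2.999]
contact_force: [0.6, -0.1, -1.6]
finger_gap: 0.294
gripper_force: 30.0
```

play_rows(
  offset=[
    [-0.2, 0.9, 0],
    [-0.4, 1.9, 0],
    [-0.6, 2.8, 0],
    [-0.75, 3.4, 0],
    [-0.75, 3.6, 0],
  ],
  turn=[
    [0, 0, 0],
    [0, 0, 0],
    [0, 0, 0],
    [0, 0, 0],
    [0, 0, 0],
  ],
  jaw=[255, 255, 255, 255, 255],
)

```text
time: 5.67
tcp_pos: [0.4234, -0.0451, 0.2896]
tool_rot: [3.141, 0.001, -2.997]
contact_force: [1.1, -0.5, -2.1]
finger_gap: 0.292
gripper_force: 30.0
```

```bash
python3 go.py .4265 -.0438 .204 -2.9986
```

```text
t 5.67 pos [ 0.4234 -0.0451  0.2896] rot [ 3.141e+00  1.000e-03 -2.997e+00] F [ 1.1 -0.5 -2.1] gap 0.292 gf 30.0
offset [-0.11  0.03  2.85] turn [0.01 0.01 0.02]
```

play_rows(
  offset=[
    [-0.05, 0.02, 0.7],
    [-0.05, 0.02, 1.5],
    [-0.05, 0.02, 2.3],
    [-0.05, 0.02, 2.85],
    [-0.05, 0.02, 2.85],
  ],
  turn=[
    [0, 0, 0],
    [0, 0, 0],
    [0, 0, 0],
    [0, 0, 0],
    [0, 0, 0],
  ],
  jaw=[255, 255, 255, 255, 255],
)

```text
time: 6.08
tcp_pos: [0.4223, -0.047, 0.2008]
tool_rot: [-3.141, -0.006, -3.0]
contact_force: [-0.0, -0.9, -2.0]
finger_gap: 0.296
gripper_force: 30.0
```

play_rows(
  offset=[
    [0, 0, 0],
    [0, 0, 0],
  ],
  turn=[
    [0, 0, 0],
    [0, 0, 0],
  ],
  jaw=[255, 255],
)

```text
time: 6.25
tcp_pos: [0.4258, -0.0461, 0.2053]
tool_rot: [-3.141, 0.001, -2.999]
contact_force: [-0.8, 0.9, -2.5]
finger_gap: 0.298
gripper_force: 30.0
```

```bash
python3 go.py .4755 -.0367 .204 -2.9986
python3 - <<'E'
from h import *
f=lambda im,w,h:cv2.resize(im,(w,h),interpolation=cv2.INTER_CUBIC)
S=robot.grab_frame("scene");T=robot.grab_frame("top")
o=np.zeros((600,800,3),np.uint8);o[:,:400]=f(S[130:250,220:300],400,600);o[:400,400:]=f(T[190:270,240:320],400,400)
cv2.imwrite("pics/c5.png",o)
E
```

```text
t 6.25 pos [ 0.4258 -0.0461  0.2053] rot [-3.141e+00  1.000e-03 -2.999e+00] F [-0.8  0.9 -2.5] gap 0.298 gf 30.0
offset [-1.68  0.08  0.05] turn [-0.    0.02 -0.  ]
```

View pics/c5.png

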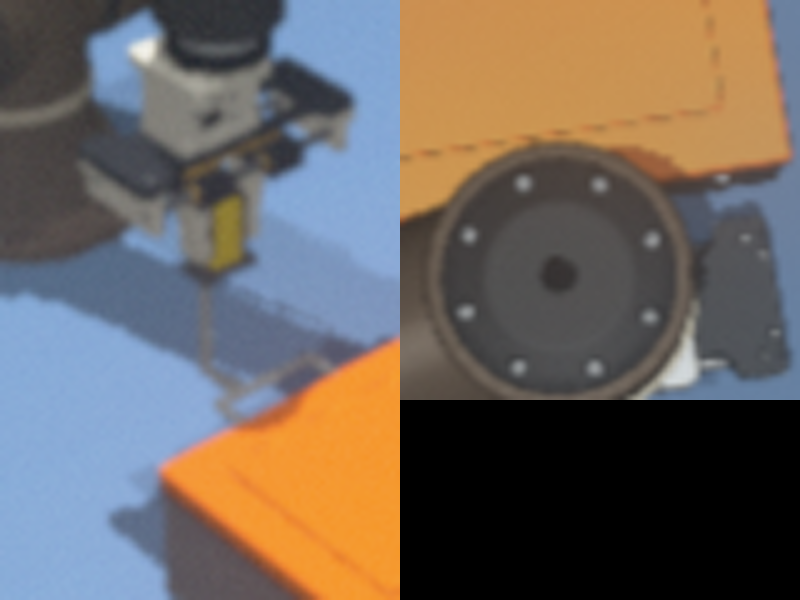

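The hook hangs upright (shaft at crop 205,330), with its toe just in front of and below the bar. Advancing 50 mm under the bar.

play_rows(
  offset=[
    [-0.3, 0.08, 0.05],
    [-0.65, 0.08, 0.05],
    [-1.0, 0.08, 0.05],
    [-1.35, 0.08, 0.05],
    [-1.6, 0.08, 0.05],
  ],
  turn=[
    [0, 0, 0],
    [0, 0, 0],
    [0, 0, 0],
    [0, 0, 0],
    [0, 0, 0],
  ],
  jaw=[255, 255, 255, 255, 255],
)

```text
time: 6.77
tcp_pos: [0.4744, -0.036, 0.2025]
tool_rot: [-3.141, -0.0, -2.998]
contact_force: [-0.1, -0.6, -1.5]
finger_gap: 0.29
gripper_force: 30.0
```

play_rows(
  offset=[
    [0, 0, 0],
    [0, 0, 0],
    [0, 0, 0],
  ],
  turn=[
    [0, 0, 0],
    [0, 0, 0],
    [0, 0, 0],
  ],
  jaw=[255, 255, 255],
)

```text
time: 7.02
tcp_pos: [0.4722, -0.0364, 0.2022]
tool_rot: [-3.142, -0.001, -2.999]
contact_force: [-0.1, -0.3, -2.0]
finger_gap: 0.291
gripper_force: 30.0
```

```bash
python3 go.py .4755 -.0367 .220 -2.9986
python3 - <<'E'
from h import *
f=lambda im,w,h:cv2.resize(im,(w,h),interpolation=cv2.INTER_CUBIC)
S=robot.grab_frame("scene");a=S[165:225,240:300].copy();a=f(a,600,600)
# predicted hook points and bar
s=robot.read_state();p=np.array(s["tcp_pos"])-[0,0,.119];y=.143;ax=np.array([np.cos(y),np.sin(y),0]);ay=np.array([-ax[1],ax[0],0])
for X,c in((p-.016*ax+[0,0,.06],(255,0,255)),(p-.016*ax,(255,0,255)),(p+.018*ax+[0,0,.008],(0,0,255)),(np.array([.476,-.0367,.110])+.045*ay,(0,255,0)),(np.array([.476,-.0367,.110])-.045*ay,(0,255,0))):
    q=(proj("scene",[X])[0]+.5-[240,165])*10;cv2.circle(a,tuple(q.astype(int).tolist()),5,c,2)
cv2.imwrite("pics/c6.png",a)
E
```

```text
t 7.02 pos [ 0.4722 -0.0364  0.2022] rot [-3.142e+00 -1.000e-03 -2.999e+00] F [-0.1 -0.3 -2. ] gap 0.291 gf 30.0
offset [-0.11 -0.02 -0.59] turn [-0.   -0.01 -0.  ]
```

View pics/c6.png

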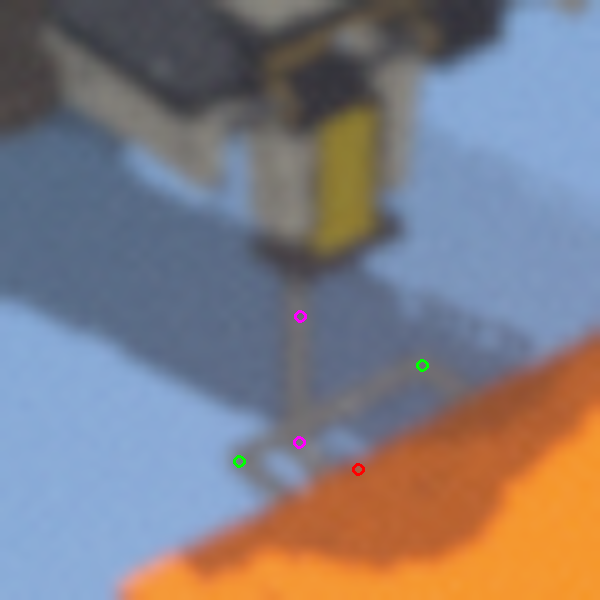

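The predicted shaft and bar points overlay the picture well: shaft just in front of the bar, toe beneath it. Raise slowly to contact.

play_rows(
  offset=[
    [-0.07, 0, -0.15],
    [-0.07, 0, -0.3],
    [-0.07, 0, -0.45],
    [-0.07, 0, -0.55],
    [-0.07, 0, -0.6],
  ],
  turn=[
    [0, 0, 0],
    [0, 0, 0],
    [0, 0, 0],
    [0, 0, 0],
    [0, 0, 0],
  ],
  jaw=[255, 255, 255, 255, 255],
)

```text
time: 7.48
tcp_pos: [0.4749, -0.036, 0.2215]
tool_rot: [3.141, 0.001, -2.998]
contact_force: [-0.1, 0.4, -3.1]
finger_gap: 0.298
gripper_force: 30.0
```

play_rows(
  offset=[
    [0, 0, -0.04],
    [0, 0, -0.08],
    [0, 0, -0.12],
    [0, 0, -0.16],
    [0, 0, -0.2],
  ],
  turn=[
    [0, 0, 0],
    [0, 0, 0],
    [0, 0, 0],
    [0, 0, 0],
    [0, 0, 0],
  ],
  jaw=[255, 255, 255, 255, 255],
)

```text
time: 7.9
tcp_pos: [0.4744, -0.036, 0.2261]
tool_rot: [3.141, -0.001, -2.999]
contact_force: [2.0, -1.2, -10.3]
finger_gap: 0.291
gripper_force: 30.0
```

In contact, pulling about 8 N. Continuing in small steps.

play_rows(
  offset=[
    [0, 0, -0.02],
    [0, 0, -0.04],
    [0, 0, -0.06],
    [0, 0, -0.08],
    [0, 0, -0.1],
  ],
  turn=[
    [0, 0, 0],
    [0, 0, 0],
    [0, 0, 0],
    [0, 0, 0],
    [0, 0, 0],
  ],
  jaw=[255, 255, 255, 255, 255],
)

```text
time: 8.32
tcp_pos: [0.4734, -0.0362, 0.2278]
tool_rot: [3.141, -0.003, -2.999]
contact_force: [2.5, -2.4, -24.1]
finger_gap: 0.293
gripper_force: 30.0
```

play_rows(
  offset=[
    [0, 0, -0.02],
    [0, 0, -0.04],
    [0, 0, -0.06],
    [0, 0, -0.08],
    [0, 0, -0.1],
  ],
  turn=[
    [0, 0, 0],
    [0, 0, 0],
    [0, 0, 0],
    [0, 0, 0],
    [0, 0, 0],
  ],
  jaw=[255, 255, 255, 255, 255],
)

```text
time: 8.73
tcp_pos: [0.4714, -0.0364, 0.2289]
tool_rot: [3.141, -0.008, -3.0]
contact_force: [3.7, -3.2, -35.4]
finger_gap: 0.3
gripper_force: 30.0
```

The force is higher than expected (33 N against 12–20 N), so I'm pausing to look.

Run:
```python
from h import *
f=lambda im,w,h:cv2.resize(im,(w,h),interpolation=cv2.INTER_CUBIC)
s=robot.read_state();print(np.round(s["contact_force"],1),np.round(s["moment"],2),np.round(s["tcp_pos"],4),s["tool_rot"],np.round(s["tau"],1))
S=robot.grab_frame("scene");a=f(S[165:225,240:300],600,600)
p=np.array(s["tcp_pos"])-[0,0,.119];y=.143;ax=np.array([np.cos(y),np.sin(y),0]);ay=np.array([-ax[1],ax[0],0])
for X,c in((p+[0,0,.136],(0,0,255)),(p-.016*ax+[0,0,.06],(255,0,255)),(p-.016*ax,(255,0,255)),(np.array([.476,-.0367,.110])+.045*ay,(0,255,0)),(np.array([.476,-.0367,.110])-.045*ay,(0,255,0))):
    q=(proj("scene",[X])[0]+.5-[240,165])*10;cv2.circle(a,tuple(q.astype(int).tolist()),5,c,2)
cv2.imwrite("pics/c7.png",a)
```

```text
[  3.7  -3.2 -35.4] [-1.73 -1.56  0.02] [ 0.4714 -0.0364  0.2289] [ 3.14086752 -0.00820964 -2.99972413] [  1.5 -45.4  41.8  10.8  -1.    0. ]
```

View pics/c7.png

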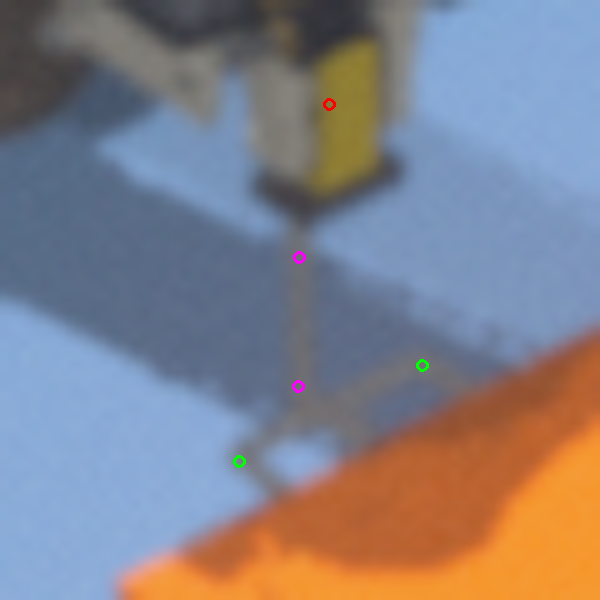

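play_rows(
  offset=[
    [0, 0, 0],
    [0, 0, 0],
    [0, 0, 0],
    [0, 0, 0],
    [0, 0, 0],
  ],
  turn=[
    [0, 0, 0],
    [0, 0, 0],
    [0, 0, 0],
    [0, 0, 0],
    [0, 0, 0],
  ],
  jaw=[255, 255, 255, 255, 255],
)

```text
time: 9.2
tcp_pos: [0.4714, -0.0364, 0.2289]
tool_rot: [3.141, -0.008, -3.0]
contact_force: [3.9, -3.7, -33.2]
finger_gap: 0.297
gripper_force: 30.0
```

Run:
```python
from h import *
T=robot.grab_frame("top");S=robot.grab_frame("scene")
for l,c in(("lid","scene"),("lid_bar","scene"),("hook_toe","scene"),("hook_grip","scene")):
    for d in robot.trace(l,c)[:2]:print(l,round(d["confidence"],2),d["extent"])
s=robot.read_state();print(np.round(s["moment"],2),np.round(s["contact_force"],1))
# lid front edge shift vs. initial: compare orange corner quad
m,c=seg(S,(3,150,190),(20,255,255),(245,190,115,90));h=cv2.convexHull(np.argwhere(m)[:,::-1].astype(np.int32));print(cv2.approxPolyN(h,4).reshape(-1,2).tolist())
```

```text
lid 0.87 [254.1, 194.0, 98.4, 68.7]
lid_bar 0.86 [254.0, 196.9, 98.1, 69.2]
hook_toe 0.48 [267.5, 169.5, 13.7, 31.5]
hook_grip 0.69 [267.6, 168.8, 15.8, 38.9]
hook_grip 0.18 [341.8, 167.1, 42.5, 18.0]
[-1.58 -1.46  0.06] [  3.7  -2.5 -33.6]
[[297, 261], [251, 224], [310, 199], [351, 227]]
```

The pull is steady and the contact is at the toe; the lid is still shut. I'll increase the pull gently.

play_rows(
  offset=[
    [-0.02, 0, -0.02],
    [-0.04, 0, -0.04],
    [-0.06, 0, -0.06],
    [-0.08, 0, -0.08],
    [-0.08, 0, -0.08],
  ],
  turn=[
    [0, 0, 0],
    [0, 0, 0],
    [0, 0, 0],
    [0, 0, 0],
    [0, 0, 0],
  ],
  jaw=[255, 255, 255, 255, 255],
)

```text
time: 9.92
tcp_pos: [0.4788, -0.0356, 0.2371]
tool_rot: [-3.141, 0.004, -2.998]
contact_force: [0.9, -0.0, -2.0]
finger_gap: 0.299
gripper_force: 30.0
```

The seal has let go (force back to hook weight, TCP up 8 mm). Raise slowly, following the bar's arc, to about 40 mm gap.

play_rows(
  offset=[
    [0, 0, -0.06],
    [0, 0, -0.12],
    [-0.01, 0, -0.2],
    [-0.02, 0, -0.28],
    [-0.03, 0, -0.36],
  ],
  turn=[
    [0, 0, 0],
    [0, 0, 0],
    [0, 0, 0],
    [0, 0, 0],
    [0, 0, 0],
  ],
  jaw=[255, 255, 255, 255, 255],
)

```text
time: 10.33
tcp_pos: [0.4784, -0.0354, 0.2464]
tool_rot: [3.141, 0.001, -2.998]
contact_force: [0.9, 0.8, -4.7]
finger_gap: 0.293
gripper_force: 30.0
```

play_rows(
  offset=[
    [-0.02, 0, -0.08],
    [-0.03, 0, -0.16],
    [-0.04, 0, -0.24],
    [-0.05, 0, -0.32],
    [-0.06, 0, -0.4],
  ],
  turn=[
    [0, 0, 0],
    [0, 0, 0],
    [0, 0, 0],
    [0, 0, 0],
    [0, 0, 0],
  ],
  jaw=[255, 255, 255, 255, 255],
)

```text
time: 10.75
tcp_pos: [0.4798, -0.0352, 0.258]
tool_rot: [3.142, 0.0, -2.998]
contact_force: [1.3, 0.1, -3.5]
finger_gap: 0.294
gripper_force: 30.0
```

play_rows(
  offset=[
    [-0.01, 0, -0.08],
    [-0.02, 0, -0.16],
    [-0.03, 0, -0.24],
    [-0.03, 0, -0.3],
    [-0.03, 0, -0.32],
  ],
  turn=[
    [0, 0, 0],
    [0, 0, 0],
    [0, 0, 0],
    [0, 0, 0],
    [0, 0, 0],
  ],
  jaw=[255, 255, 255, 255, 255],
)

```text
time: 11.17
tcp_pos: [0.4807, -0.0352, 0.2677]
tool_rot: [-3.142, 0.0, -2.998]
contact_force: [0.8, 0.3, -5.4]
finger_gap: 0.295
gripper_force: 30.0
```

play_rows(
  offset=[
    [0, 0, 0],
    [0, 0, 0],
    [0, 0, 0],
    [0, 0, 0],
    [0, 0, 0],
  ],
  turn=[
    [0, 0, 0],
    [0, 0, 0],
    [0, 0, 0],
    [0, 0, 0],
    [0, 0, 0],
  ],
  jaw=[255, 255, 255, 255, 255],
)

```text
time: 11.58
tcp_pos: [0.4805, -0.0352, 0.2673]
tool_rot: [-3.142, -0.0, -2.998]
contact_force: [1.2, 0.5, -4.8]
finger_gap: 0.298
gripper_force: 30.0
```

Run:
```python
from h import *
f=lambda im,w,h:cv2.resize(im,(w,h),interpolation=cv2.INTER_CUBIC)
s=robot.read_state();print(s["time"],np.round(s["tcp_pos"],4),np.round(s["contact_force"],1))
S=robot.grab_frame("scene");m,c=seg(S,(3,150,160),(20,255,255),(235,170,125,110));h=cv2.convexHull(np.argwhere(m)[:,::-1].astype(np.int32));print(cv2.approxPolyN(h,4).reshape(-1,2).tolist())
y=.143;ax=np.array([np.cos(y),np.sin(y),0]);ay=np.array([-ax[1],ax[0],0]);b=np.array([.476,-.0367,.1])
a=f(S[160:280,235:365],780,720)[:600]
for th,col in((0.05,(255,0,0)),(.17,(0,255,0))):
    P=[]
    for d,v,z in((-.274,-.045,.01),(-.274,.045,.01),(-.24,-.13,.02),(-.24,.13,.02)):
        P.append(b+.274*ax+ax*(d*np.cos(th)+z*np.sin(th))+ay*v+np.array([0,0,-d*np.sin(th)+z*np.cos(th)]))
    q=proj("scene",np.array(P));print(th,q.round(1).tolist())
    for u in (q+.5-[235,160])*6:cv2.circle(a,tuple(u.astype(int).tolist()),5,col,2)
cv2.imwrite("pics/c8.png",a)
```

```text
11.5833 [ 0.4805 -0.0352  0.2673] [ 1.2  0.5 -4.8]
[[297, 262], [252, 217], [306, 189], [352, 228]]
0.05 [[263.6, 207.9], [282.0, 198.3], [251.2, 220.5], [304.8, 192.0]]
0.17 [[264.4, 201.5], [283.0, 191.9], [252.0, 215.0], [306.2, 186.6]]
```

View pics/c8.png

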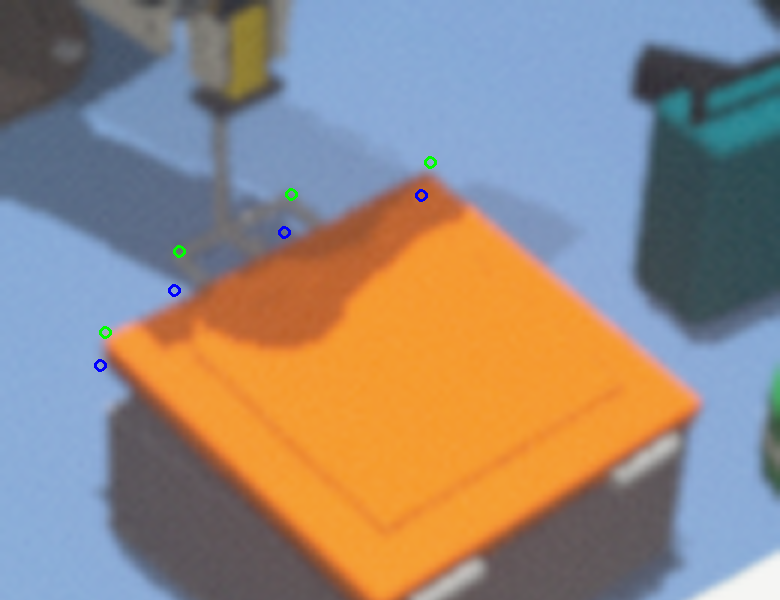

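The lid hangs on the hook, with the bar on the toe at about crop (235,230). Its opening, corrected for the mask bias seen when shut, is ≈0.15. I'll add 4 mm.

play_rows(
  offset=[
    [0, 0, -0.04],
    [0, 0, -0.08],
    [-0.02, 0, -0.12],
    [-0.02, 0, -0.14],
    [-0.02, 0, -0.14],
  ],
  turn=[
    [0, 0, 0],
    [0, 0, 0],
    [0, 0, 0],
    [0, 0, 0],
    [0, 0, 0],
  ],
  jaw=[255, 255, 255, 255, 255],
)

```text
time: 12.05
tcp_pos: [0.481, -0.0351, 0.2716]
tool_rot: [-3.142, -0.0, -2.998]
contact_force: [-0.5, 0.9, -5.0]
finger_gap: 0.295
gripper_force: 30.0
```

play_rows(
  offset=[
    [0, 0, 0],
    [0, 0, 0],
    [0, 0, 0],
    [0, 0, 0],
    [0, 0, 0],
  ],
  turn=[
    [0, 0, 0],
    [0, 0, 0],
    [0, 0, 0],
    [0, 0, 0],
    [0, 0, 0],
  ],
  jaw=[255, 255, 255, 255, 255],
)

```text
time: 12.47
tcp_pos: [0.481, -0.0352, 0.2715]
tool_rot: [-3.142, -0.0, -2.998]
contact_force: [0.8, -0.1, -3.1]
finger_gap: 0.294
gripper_force: 30.0
```

Run:
```python
from h import *
from scipy.optimize import minimize_scalar
y=.143;ax=np.array([np.cos(y),np.sin(y),0]);ay=np.array([-ax[1],ax[0],0]);b=np.array([.476,-.0367,.1])
def mask(th):
    P=[b+.274*ax+ax*(d*np.cos(th)+.02*np.sin(th))+ay*v+np.array([0,0,-d*np.sin(th)+.02*np.cos(th)]) for d,v in((-.24,-.13),(-.24,.13),(0,.13),(0,-.13))]
    m=np.zeros((420,560),np.uint8);cv2.fillConvexPoly(m,((proj("scene",np.array(P)))*16).round().astype(int),1,shift=4);return m
S1=robot.grab_frame("scene")
for S in(cv2.imread("pics/scene0.png"),S1):
    m,_=seg(S,(3,150,120),(20,255,255),(235,165,125,110));h=cv2.convexHull(np.argwhere(m)[:,::-1].astype(np.int32));m=cv2.fillConvexPoly(np.zeros((420,560),np.uint8),h,1)
    t=np.arange(-.1,.3,.005);io=[(m&mask(a)).sum()/(m|mask(a)).sum() for a in t];print("lid",t[np.argmax(io)].round(3),max(io))
s=robot.read_state();print(s["time"],np.round(s["tcp_pos"],4),np.round(s["contact_force"],1),np.abs(s["qd"]).max())
```

```text
lid -0.035 0.9297998308429659
lid 0.115 0.9494223363286265
12.5167 [ 0.481  -0.0351  0.2715] [ 0.3  0.1 -4.4] 0.0017455034616363832
```

play_rows(
  offset=[
    [0, 0, -0.03],
    [0, 0, -0.07],
    [0, 0, -0.07],
    [0, 0, -0.07],
    [0, 0, -0.07],
  ],
  turn=[
    [0, 0, 0],
    [0, 0, 0],
    [0, 0, 0],
    [0, 0, 0],
    [0, 0, 0],
  ],
  jaw=[255, 255, 255, 255, 255],
)

```text
time: 12.93
tcp_pos: [0.4813, -0.0351, 0.2737]
tool_rot: [3.142, 0.0, -2.998]
contact_force: [0.5, -0.1, -4.4]
finger_gap: 0.295
gripper_force: 30.0
```

play_rows(
  offset=[
    [0, 0, 0],
    [0, 0, 0],
    [0, 0, 0],
    [0, 0, 0],
    [0, 0, 0],
  ],
  turn=[
    [0, 0, 0],
    [0, 0, 0],
    [0, 0, 0],
    [0, 0, 0],
    [0, 0, 0],
  ],
  jaw=[255, 255, 255, 255, 255],
)

```text
time: 13.35
tcp_pos: [0.4812, -0.0351, 0.2737]
tool_rot: [-3.142, 0.0, -2.998]
contact_force: [0.8, -0.7, -4.7]
finger_gap: 0.295
gripper_force: 30.0
```

```bash
python3 -c "
from station import robot
s=robot.read_state();print(s['tcp_pos'],s['contact_force'],s['gripper_force']);print(robot.sign_off())"
```

```text
[ 0.48124247 -0.0350896   0.27370145] [ 0.79764605 -0.68354121 -4.66711971] 29.99896466732025
the job is handed in; nothing more can be done
None
```

Job handed in at about 13.4 s: the seal is broken and the lid hangs still on the held hook at an estimated 0.16–0.18 rad, about a 40 mm gap; it let go only after more than 31 N of pull, well above the 12–20 N given.

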